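# Load a strip of staples into the air stapler

### The job

The bench's air stapler lies upside down in its cradle: draw its rail right back by the red tab, lay the wide copper staple strip into the open channel as it lies (legs up, flat on the channel floor) and let go of it. Then push the rail home by the tab, against the spring of the follower, until the side catch snaps and holds it, and let go. Work gently: do not jam the strip into the channel, do not shove the stapler about in its rubber-lined cradle any more than closing the rail takes, and leave the other things on the bench alone.

Things in the scene. Friction and masses are not known exactly. Their poses are not given: they have to be found in the camera images.
- cradle: Dark wooden cradle, rubber lined, fixed on the bench: base plate 300 x 130 x 12 mm with upright cheeks. Origin: centre of its underside. x runs from the stapler's nose to its rear, z up. The stapler lies in it upside down and level: yellow head and handle below, aluminium magazine with its open channel on top, 150 to 205 mm over the bench.
- stapler (a joint): How far the whole stapler has shifted along the cradle's x, m: 0 at rest. The rubber lets it give like a spring of about 8 N per mm and brings it back, so under a push on the rail all of the stapler moves by a mm or two. More than 3.2 mm either way (25 N) is shoving it about.
- channel (a point): Point on the channel's floor at its nose end, mid-width, 150 mm over the bench. x along the channel to the rear, y across, z up. Channel 28 mm wide inside, its floor runs to x = 152 mm; walls 9 mm high, the top 3 mm flared out by 2 mm, 38 mm over all. The dark nose block closes it at x = 0 and stands 24 mm over the floor (31 mm at x = -14 to -6 mm).
- rail (a joint): How far the rail is drawn back along the channel's x, m: 0.116 at the rear stop; closed, somewhere from 0 to 0.014 (see catch). It stays where left (friction 1.5 N) unless pushed. Steel bar 14 mm wide, 5 to 21 mm over the channel floor; it runs in between the legs of the strip. Its front end is at channel x = 3 mm + this value.
- follower (a joint): How far the orange follower is pushed back along the rail, m: 0 when free, with its face (24 mm wide) 2 mm ahead of the rail's front end, so that the free channel in front of it is 1 mm + the rail's value long. A spring holds it with 3 N; as the rail closes over a strip it is pushed back by 0.085 to 0.1, which takes 8 to 9 N.
- rail_tab (a point): Centre of the rail's red pull tab: upright plate 10 mm thick along the channel's x, 30 mm wide, from 21 to 54 mm over the channel floor. This point is 37 mm over the floor, 154 mm + the rail's value behind channel; axes as there. Under the tab is the rail's black end block, 22 mm along x, 36 mm wide, its top 21 mm over the floor.
- catch (a joint): How far the brass side catch is pushed aside, m: 0 at rest, 0.0035 as the rail's lug passes (about 3 N more over the last 10 mm), 0 again once snapped in behind it; 1.5 mm on is a hard end stop. Unlatched, the spring drives the rail out. Its keeper, on the +y side (y = 20 to 45 mm, up to 18 mm over the floor), is screwed on anywhere in a 14 mm slot, which sets where the rail is home.
- strip_mid (a point): Centre, half-way up, of the wide strip of copper-coloured staples to be loaded: 100 mm long (x), 26 mm wide (y), 20 mm high, a U with its legs up, crown (3 mm thick) below, legs 3 mm thick, 50 to 105 g; this point is 10 mm over its underside. Either end may lead.
- narrow_strip_mid (a point): Centre, half-way up, of another strip, of narrow silvery staples, which does not belong in this stapler: 100 x 14 x 12 mm, lying on the bench. Leave it.
- scissors: Scissors with white handles, about 200 mm long (x), lying on the bench; bystander. Origin underneath, near the pivot.
- fuse_block: Black fuse block with rows of brass tabs, 35 x 190 x 36 mm; bystander. Origin: centre of its underside.
- red_fuse: Red blade fuse, 19 x 19 x 9 mm, lying flat; bystander. Origin: centre of its underside.
- blue_fuse: Blue blade fuse, like the red one; bystander.
- tape_roll: Roll of black tape, 68 mm across, 19 mm high; bystander. Origin: centre of its underside.
Not all that is in view belongs to the job. There is more than one size of the part that bears strip_mid; the job needs the largest.

How it is judged:
On the way:
1. the wide strip lies flat on the floor of the channel, legs up, between the nose and the follower, let go, with the rail drawn back (x of strip_mid in the frame of channel between 0.045 and 0.068 m and y of strip_mid in the frame of channel between -0.003 and 0.003 m and z of strip_mid in the frame of channel between 0.007 and 0.0125 m and angle between the x axis of strip_mid and the x axis of channel, either way round below 0.06 rad and angle between strip_mid's own z axis and vertical below 0.1 rad and value of joint rail above 0.09 m and contact force between the fingers and strip below 0.1 N), for 0.2 s.
At the end, for the whole second after the job is handed in: The wide strip lies flat on the channel floor (3 mm), legs up, in line, against the nose (3 mm); the rail is closed (16.5 mm or less on its joint) with the catch sprung back behind it, so that it stays closed by itself; the stapler rests within 2 mm of its place in the cradle (x of strip_mid in the frame of channel between 0.045 and 0.053 m and y of strip_mid in the frame of channel between -0.003 and 0.003 m and z of strip_mid in the frame of channel between 0.007 and 0.0125 m and angle between the x axis of strip_mid and the x axis of channel, either way round below 0.06 rad and angle between strip_mid's own z axis and vertical below 0.1 rad and value of joint rail below 0.0165 m and value of joint catch below 0.0015 m and value of joint stapler between -0.002 and 0.002 m and linear speed of strip below 0.01 m/s); the robot touches nothing.
It fails at once if the stapler is shoved more than 3.2 mm along its cradle (value of joint stapler above 0.0032 m or value of joint stapler below -0.0032 m).
It fails at once if the strip is pressed against the stapler with more than 50 N (contact force between strip and cradle above 50 N).
It fails at once if another thing on the bench is moved by more than 20 mm (distance of any of narrow_strip_mid, scissors, fuse_block, red_fuse, blue_fuse, tape_roll from where it was at the start of the episode above 0.02 m).
It also fails if it takes over 67 s, if anything falls off the work surface, if the arm or the gripper's body presses on something with over 40 N, if the wrist force passes 120 N, or if a joint passes its speed limit or range.

### The arm

A 6-joint arm with a two-finger parallel gripper is mounted at the origin on the work surface. World frame = base frame: x ahead of the robot, y to its left, z up, the work surface at z = 0. Lengths are in m, angles in rad, forces in N, time in s.
With the tool pointing down it reaches from about 0.25 to 0.775 m from the base axis. Payload 4 kg.
Tool frame: the origin (TCP) lies at the centre of the arm's flange, where the gripper is bolted on; the fingertips stand 199 mm ahead of it and the grasp point (between the pads) lies 180 mm ahead of it (robot.tcp_to_tips is the distance from the TCP to the fingertips, in m); z points along the fingers, y is the line along which they close (so a half turn about z gives the same grasp; the last joint's range is limited). The gripper opens to 94 mm and grips with 3 to 60 N. Pads are 16 mm wide; open, the fingers measure 119 mm over their backs; the gripper's body (75 mm by 177 mm) begins 78 mm behind the grasp point.
Start: joints at [-1.282, 0.087, 1.371, -0, 1.684, -0.103], TCP at [0.21, -0.508, 0.405] pointing down, gripper open.
Joint ranges: [-3.1, 3.1], [-0.76, 2.03], [0.27, 2.55], [-1.08, 4.22], [0.17, 2.65], [-2.57, 2.57]. Speed limits (rad/s): [2.79, 2.79, 3.14, 3.14, 3.14, 3.14].

### API

Orientations are given as [roll, pitch, yaw] about the fixed x, y, z axes, in that order (R = Rz(yaw) Ry(pitch) Rx(roll)).
In Python, from bench import telemetry, snapshot, ticket, robot gives the robot as it stands.
- The arm moves only by the tool apply_moves, never from a script. Its argument "moves" is a list that holds one entry, the list of rows, each a list of 5 numbers: the shift along the tool's x, y, z in units of 50 mm (1.0 is 50 mm), then the turn about the tool's z in units of 10 degrees (1.0 is 10 degrees), then the closure, from 0 (fully open) to 1 (shut). A call has 1 to 10 rows; each row is the pose to reach, as a shift and turn from the pose commanded when the call began, along the tool's axes at that moment; what a row does not reach only later rows make up. A row lasts 1/8 s, in which the tool goes at most 62.5 mm and 10.7 degrees, less where a joint would pass 70% of its speed; a pose out of reach is approached as far as the arm can. A call with a gripper value outside its range is refused whole. The fingers move at their own pace and stop on an object; the grip force is fixed at half the most. Time passes only in rows, so rows that repeat a pose let the fingers close. It gives the time, the measured TCP pose, the force, the opening and the grip force at its end, in the units of the state.
- telemetry.get_obs(): the state, without advancing time (a new reading comes with each control period).
- snapshot(name): name is "side" or "top"; returns a dict with "image" (480x640x3 uint8, red, green, blue), "fovy" (degrees; the focal length in pixels is half the picture's height over the tangent of half this angle, whatever the lens; pixels are square), "cx", "cy" (the principal point, pixels), "R" (3x3) and "t" (3): a world point X has camera coordinates R X + t. Camera axes: x right, y down, z forward; pixel columns grow to the right and rows downward; lengths in m; the calibration is good to about 2 mm. A picture is of the moment at which its call begins. There is no depth.
- ticket.close_job(): hands the job in; it is judged then, once.
The state is a dict: "time": time; "joint_positions": joint angles; "qvel": joint speeds; "joint_torque": joint torques, N m; "tool_pos": TCP position; "ee_rot": TCP orientation; "wrist_force": force on the tool from outside, world axes, zero at the start; "wrist_torque": the same for the moment, N m; "width": finger opening in m; "finger_force": force on a finger pad.
Only numpy, scipy, OpenCV 4.12 (cv2) and the standard library are available. Lean on these libraries where they do the work, as an engineer would, in place of code of your own. Each camera call takes 0.05 s, during which the arm holds its last target. There are 200 camera calls.

## Working session

There is one attempt and no reset: what is moved stays moved. The work goes in short steps, Python scripts to look and compute and a tool call to move; the robot and the scene stay as the last step left them, time stands still between calls to the robot, and variables do not carry over. Pictures are saved under pics/ and viewed, at most 10 in all, crops included, and the job is handed in when it is done.

Besides the shell and the picture viewer there is one more tool, called after "Call:" in YAML: its name, and indented under it one key for each argument. apply_moves: Moves the arm, as the interface text tells. Its arguments: {"type":"object","properties":{"moves":{"type":"array","items":{"type":"array","items":{"type":"array","items":{"type":"number"}}}}},"required":["moves"]}

```bash
ls; mkdir -p pics; cat > h.py <<'E'
import numpy as np, cv2
from bench import telemetry, snapshot, ticket, robot
def snap(n,f=None):
    s=snapshot(n); 
    if f: cv2.imwrite('pics/'+f,s['image'][:,:,::-1])
    return s
def K(s):
    f=240/np.tan(np.radians(s['fovy'])/2); return f
def ray(s,u,v):
    f=K(s);R=np.array(s['R']);t=np.array(s['t'])
    d=R.T@np.array([(u-s['cx'])/f,(v-s['cy'])/f,1]);return -R.T@t,d
def onz(s,u,v,z):
    o,d=ray(s,u,v);return o+d*(z-o[2])/d[2]
def proj(s,X):
    c=np.array(s['R'])@np.array(X)+s['t'];return c[:2]/c[2]*K(s)+[s['cx'],s['cy']]
E
python3 - <<'E'
from h import *
for n in('top','side'):
    s=snap(n,n+'0.png');print(n,s['fovy'],s['cx'],s['cy'],np.round(s['R'],3).tolist(),np.round(s['t'],3), [k for k in s])
print(telemetry.get_obs(), robot.tcp_to_tips)
E
```

```text
pics
top 51.2115892034714 314.8303422254018 237.5252943044726 [[0.001, -1.0, -0.008], [-0.994, 0.0, -0.111], [0.111, 0.008, -0.994]] [0.009 0.578 1.283] ['image', 'fovy', 'cx', 'cy', 'R', 't']
side 43.20273151287316 321.57139675725267 237.46488708969576 [[0.824, -0.567, 0.012], [-0.295, -0.446, -0.845], [0.485, 0.693, -0.534]] [-0.448  0.28   1.146] ['image', 'fovy', 'cx', 'cy', 'R', 't']
{'time': 0.1, 'joint_positions': array([-1.28208055e+00,  8.78802338e-02,  1.37206437e+00, -3.34525488e-06,
        1.68360594e+00, -1.03089529e-01]), 'qvel': array([ 0.00021541, -0.00118923, -0.00273054,  0.00184755,  0.00071263,
       -0.0006963 ]), 'joint_torque': array([ 2.34555773e-03, -3.41253698e+01, -3.03300726e+01,  7.20361364e-02,
        3.04913137e-02, -1.00506222e-04]), 'tool_pos': array([ 0.20999469, -0.50822868,  0.40364097]), 'ee_rot': array([-3.13964481e+00, -1.98173842e-04,  3.91804743e-01]), 'wrist_force': array([ 0.20193717,  0.10994307, -0.15705362]), 'wrist_torque': array([-0.01898641,  0.03201559,  0.06376449]), 'finger_force': 0.0, 'width': 0.09383906463629607} 0.1992
```

View pics/top0.png

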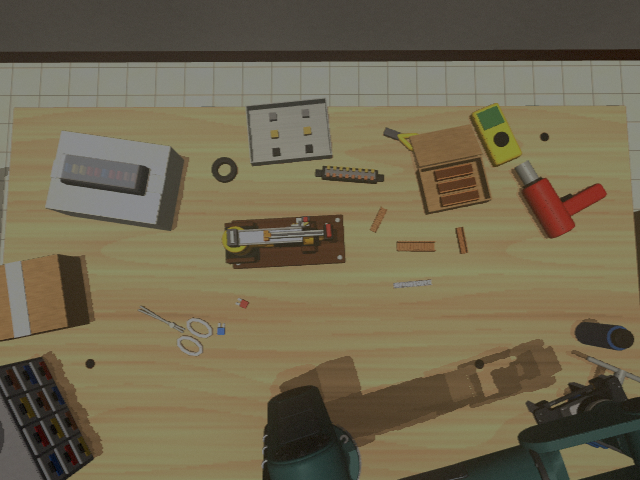

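View pics/side0.png

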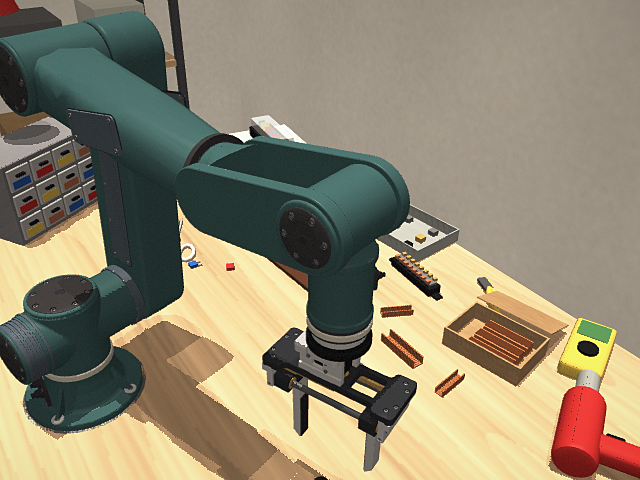

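The top view shows the stapler with its nose at about (232,238) and the red tab at about (328,230). The copper strips are at (415,246), (379,219) and (461,240), and the one at (415,246) is the largest. In the side view the arm hides the stapler.

```bash
python3 - <<'E'
from h import *
s=snap('top')
im=s['image']
c=im[200:280,215:445]
c=cv2.resize(c,None,fx=3.45,fy=3.45,interpolation=cv2.INTER_CUBIC)
cv2.imwrite('pics/crop1.png',c[:,:,::-1])
h=cv2.cvtColor(im,cv2.COLOR_RGB2HSV)
def blobs(lo,hi,z,name,box):
    m=cv2.inRange(h,lo,hi);mm=np.zeros_like(m);x0,y0,x1,y1=box;mm[y0:y1,x0:x1]=m[y0:y1,x0:x1]
    for ct in cv2.findContours(mm,0,2)[0]:
        if cv2.contourArea(ct)<15:continue
        P=np.array([onz(s,u,v,z)[:2] for u,v in ct[:,0]],np.float32)
        print(name,cv2.boundingRect(ct),[np.round(q,4) for q in cv2.minAreaRect(P)])
blobs((3,110,60),(14,255,255),.02,'copper',(360,200,480,262))
blobs((0,150,60),(5,255,255),.19,'red',(300,210,350,260))
blobs((170,150,60),(180,255,255),.19,'red2',(300,210,350,260))
print(im[246,400:432].tolist()[::4], im[230,320:335].tolist()[::2])
E
```

```text
copper (417, 242, 17, 9) [array([ 0.5566, -0.2819]), array([0.0423, 0.0212]), np.float64(89.9907)]
copper (457, 227, 11, 26) [array([ 0.5728, -0.3785]), array([0.067 , 0.0172]), np.float64(9.4047)]
copper (441, 200, 28, 6) [array([ 0.6731, -0.3631]), array([0.0722, 0.0135]), np.float64(89.9436)]
red (326, 224, 5, 13) [array([ 0.5777, -0.0225]), array([0.0283, 0.0083]), np.float64(6.9114)]
[[133, 97, 61], [134, 98, 63], [135, 99, 62], [133, 99, 64], [134, 97, 62], [132, 96, 63], [124, 87, 54], [135, 98, 62]] [[136, 133, 124], [137, 134, 125], [54, 48, 39], [92, 49, 38], [135, 63, 51], [103, 53, 41], [49, 43, 28], [57, 45, 27]]
```

View pics/crop1.png

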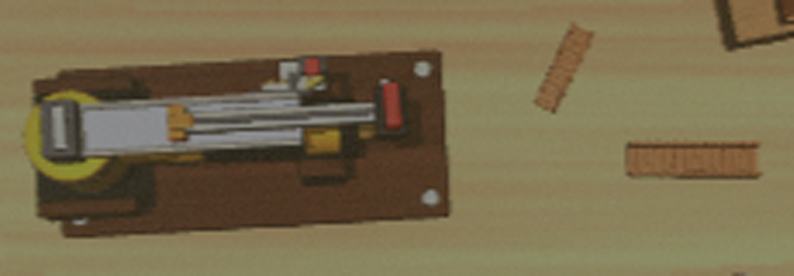

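The crop shows:
- **Tab:** its top centre is at crop (390,106), or px (328,230.7).
- **Nose block:** near crop (60,130).
- **Follower:** near crop (180,122), so the rail is already partly open.
- **Wide strip:** its corners span crop (626..760, 143..177), legs up.

Next I'll turn these into world points.

```bash
python3 - <<'E'
from h import *
s=snap('top')
p=lambda u,v,z:onz(s,215+(u-1.2)/3.45,200+(v-1.2)/3.45,z)
o,_=ray(s,0,0);print('cam',o)
for n,u,v,z in [('stripA',626,143,.02),('stripB',760,143,.02),('stripC',760,177,.02),('stripD',626,177,.02),
 ('tabtop',391,83,.204),('tabbot',391,129,.204),('nose',60,129,.181),('screwT',423,69,.013),('screwB',431,197,.013),('bp TR',440,51,.012),('bp BR',448,214,.012),('bp BL',65,235,.012),
 ('floorUL',85,108,.159),('floorLL',85,156,.159),('floorUR',300,95,.159),('floorLR',303,143,.159),('foll',180,122,.171)]:
    print(n,np.round(p(u,v,z),4))
E
```

```text
cam [ 0.43126683 -0.00173392  1.33963711]
stripA [ 0.5697 -0.2058  0.02  ]
stripB [ 0.5696 -0.3084  0.02  ]
stripC [ 0.5435 -0.3077  0.02  ]
stripD [ 0.5435 -0.2053  0.02  ]
tabtop [ 0.5904 -0.0224  0.204 ]
tabbot [ 0.5597 -0.0223  0.204 ]
nose [0.5624 0.2009 0.181 ]
screwT [ 0.6281 -0.0507  0.013 ]
screwB [ 0.5287 -0.0564  0.013 ]
bp TR [ 0.6424 -0.064   0.012 ]
bp BR [ 0.5157 -0.0694  0.012 ]
bp BL [0.4995 0.2251 0.012 ]
floorUL [0.5795 0.1878 0.159 ]
floorLL [0.5462 0.1872 0.159 ]
floorUR [0.5884 0.0396 0.159 ]
floorLR [0.5551 0.0374 0.159 ]
foll [0.5683 0.1209 0.171 ]
```

Call:
apply_moves:
  moves:
    - [[0,0,-1,0,0],[10.46,-6.19,-1,1.92,0],[10.46,-6.19,-1,1.92,0],[10.46,-6.19,-1,1.92,0],[10.46,-6.19,-1,1.92,0],[10.46,-6.19,-1,1.92,0],[10.46,-6.19,-1,1.92,0],[10.46,-6.19,-1,1.92,0],[10.46,-6.19,-1,1.92,0],[10.46,-6.19,-1,1.92,0]]

```text
time: 1.45
tool_pos: [0.5476, -0.0586, 0.4546]
ee_rot: [3.141, -0.0, 0.057]
wrist_force: [0.3, -0.3, -0.8]
width: 0.094
finger_force: 0.0
```

Call:
apply_moves:
  moves:
    - [[0.59,-0.69,0,0,0],[0.59,-0.69,0,0,0],[0.59,-0.69,0,0,0]]

```text
time: 1.82
tool_pos: [0.574, -0.0247, 0.4544]
ee_rot: [3.141, 0.001, 0.057]
wrist_force: [0.2, -0.5, -0.4]
width: 0.0939
finger_force: 0.0
```

```bash
python3 - <<'E'
from h import *
print(telemetry.get_obs()['tool_pos'])
s=snap('side','s1.png')
print([proj(s,X) for X in [(.575,-.0224,.204),(.575,-.0224,.171)]])
E
```

```text
[ 0.57404256 -0.02467371  0.4543578 ]
[array([340.33635833, 213.25346937]), array([339.90750219, 226.41207337])]
```

View pics/s1.png

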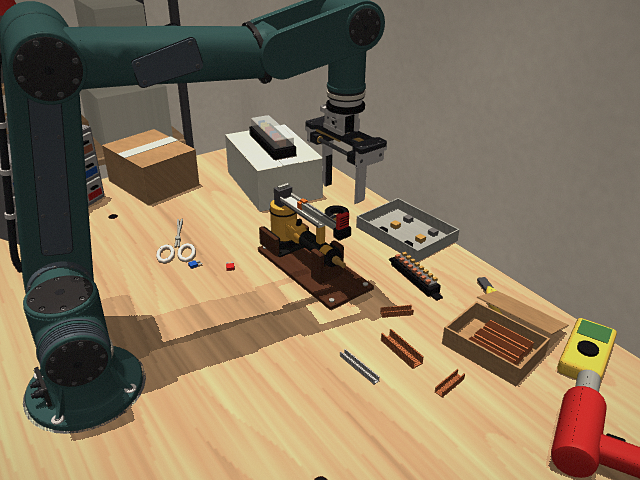

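The red tab shows at (342,218), against a prediction of (340,213..226), so the measurement agrees. I'll descend over it and grip.

Call:
apply_moves:
  moves:
    - [[0,0,0.8,0,0],[0,0,1.4,0,0],[0,0,1.54,0,0.3],[0,0,1.54,0,0.5],[0,0,1.54,0,0.7],[0,0,1.54,0,0.8],[0,0,1.54,0,0.9],[0,0,1.54,0,0.9]]

```text
time: 2.88
tool_pos: [0.5743, -0.0243, 0.378]
ee_rot: [3.141, -0.0, 0.057]
wrist_force: [-0.0, 0.5, 0.4]
width: 0.0375
finger_force: 0.0
```

Call:
apply_moves:
  moves:
    - [[0,0,0,0,1],[0,0,0,0,1],[0,0,0,0,1],[0,0,0,0,1],[0,0,0,0,1]]

```text
time: 3.5
tool_pos: [0.5742, -0.0243, 0.3776]
ee_rot: [-3.142, 0.0, 0.057]
wrist_force: [-0.2, 0.0, -0.6]
width: 0.0098
finger_force: 30.0
```

Call:
apply_moves:
  moves:
    - [[0,0.1,0,0,1],[0,0.25,0,0,1],[0,0.4,0,0,1],[0,0.55,0,0,1],[0,0.7,0,0,1],[0,0.8,0,0,1],[0,0.8,0,0,1]]

```text
time: 4.38
tool_pos: [0.5765, -0.0651, 0.3776]
ee_rot: [3.14, 0.0, 0.056]
wrist_force: [0.6, -1.3, -0.2]
width: 0.0101
finger_force: 30.0
```

```bash
python3 - <<'E'
from h import *
o=telemetry.get_obs();print(o['tool_pos'],o['wrist_force'])
s=snap('top','t2.png');c=s['image'][205:265,215:365]
cv2.imwrite('pics/t2c.png',cv2.resize(c,None,fx=5,fy=5,interpolation=cv2.INTER_CUBIC)[:,:,::-1])
E
```

```text
[ 0.57647073 -0.06509555  0.3776245 ] [ 0.60145234 -1.32433009 -0.24819711]
```

View pics/t2c.png

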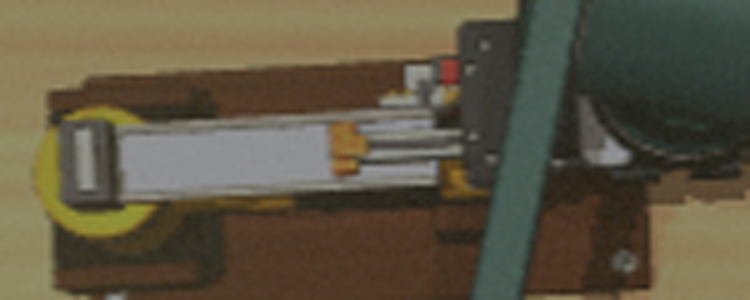

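```bash
python3 - <<'E'
from h import *
s=snap('top')
p=lambda u,v,z:onz(s,215+(u-2)/5,205+(v-2)/5,z)
for n,u,v,z in [('nose z174',118,155,.174),('nose z150',118,155,.15),('foll',331,145,.171),('foll.159',331,145,.16),('flU1',130,127,.159),('flL1',130,199,.159),('flU2',420,112,.159),('flL2',420,187,.159),('endfloor',438,150,.15)]:
    print(n,np.round(p(u,v,z),4))
E
```

```text
nose z174 [0.5666 0.1878 0.174 ]
nose z150 [0.5694 0.1917 0.15  ]
foll [0.5716 0.088  0.171 ]
foll.159 [0.573  0.0889 0.16  ]
flU1 [0.5817 0.1847 0.159 ]
flL1 [0.5473 0.1841 0.159 ]
flU2 [0.5889 0.0467 0.159 ]
flL2 [0.553  0.0466 0.159 ]
endfloor [0.5717 0.0384 0.15  ]
```

Call:
apply_moves:
  moves:
    - [[0,0.1,0,0,1],[0,0.14,0,0,1],[0,0.14,0,0,1]]

```text
time: 4.85
tool_pos: [0.5768, -0.0713, 0.3776]
ee_rot: [3.142, 0.0, 0.057]
wrist_force: [-1.0, 0.5, -0.5]
width: 0.0098
finger_force: 30.0
```

Call:
apply_moves:
  moves:
    - [[0,0.04,0,0,1],[0,0.08,0,0,1],[0,0.12,0,0,1],[0,0.12,0,0,1]]

```text
time: 5.35
tool_pos: [0.5772, -0.0776, 0.3776]
ee_rot: [3.141, 0.0, 0.056]
wrist_force: [-1.4, 0.6, -0.7]
width: 0.0099
finger_force: 30.0
```

Call:
apply_moves:
  moves:
    - [[0,0.03,0,0,1],[0,0.03,0,0,1]]

```text
time: 5.6
tool_pos: [0.5773, -0.0789, 0.3776]
ee_rot: [3.141, 0.0, 0.057]
wrist_force: [-0.8, 0.3, -0.4]
width: 0.01
finger_force: 30.0
```

Call:
apply_moves:
  moves:
    - [[0,0.02,0,0,1],[0,0.02,0,0,1]]

```text
time: 5.85
tool_pos: [0.5773, -0.0795, 0.3776]
ee_rot: [-3.141, 0.0, 0.057]
wrist_force: [-1.6, 2.7, -1.4]
width: 0.0102
finger_force: 30.0
```

Call:
apply_moves:
  moves:
    - [[0,0,0,0,0.7],[0,0,0,0,0.6],[0,0,-1,0,0.5],[0,0,-1.4,0,0.4],[-0.6,3.52,-1.4,-8.67,0.3],[-0.6,3.52,-1.4,-8.67,0.3],[-0.6,3.52,-1.4,-8.67,0.3],[-0.6,3.52,-1.4,-8.67,0.3],[-0.6,3.52,-1.4,-8.67,0.3],[-0.6,3.52,-1.4,-8.67,0.3]]

```text
time: 7.1
tool_pos: [0.5573, -0.258, 0.448]
ee_rot: [3.14, 0.001, 1.161]
wrist_force: [-0.2, -0.7, -0.6]
width: 0.0656
finger_force: 0.0
```

Call:
apply_moves:
  moves:
    - [[0,0,0,-3.3,0.3],[0,0,0,-3.3,0.3],[0,0,0,-3.3,0.3],[0,0,0,-3.3,0.3],[0,0,0,-3.3,0.3]]

```text
time: 7.72
tool_pos: [0.5574, -0.2574, 0.4478]
ee_rot: [3.141, 0.001, 1.729]
wrist_force: [0.1, 0.5, -0.3]
width: 0.066
finger_force: 0.0
```

Call:
apply_moves:
  moves:
    - [[0,0,1,0.9,0.3],[0,0,2,0.9,0.3],[0,0,3,0.9,0.3],[0,0,4,0.9,0.3],[0,0,4,0.9,0.3]]

```text
time: 8.35
tool_pos: [0.5558, -0.2564, 0.2425]
ee_rot: [-3.132, -0.005, 1.573]
wrist_force: [0.3, 0.1, 0.6]
width: 0.066
finger_force: 0.0
```

```bash
python3 - <<'E'
from h import *
o=telemetry.get_obs();print(o['tool_pos'],o['ee_rot'])
s=snap('side');c=s['image'][250:410,330:530]
cv2.imwrite('pics/s3.png',cv2.resize(c,None,fx=3.6,fy=3.6,interpolation=cv2.INTER_CUBIC)[:,:,::-1])
f=lambda X:np.round((proj(s,X)-[330,250])*3.6)
print(f((.5696,-.2055,.02)),f((.5696,-.308,.02)),f((.5435,-.308,.02)),f((.5435,-.2055,.02)))
E
```

```text
[ 0.55579878 -0.25635542  0.24247635] [-3.13201285 -0.00535176  1.57342939]
[206. 276.] [326. 379.] [290. 397.] [171. 293.]
```

View pics/s3.png

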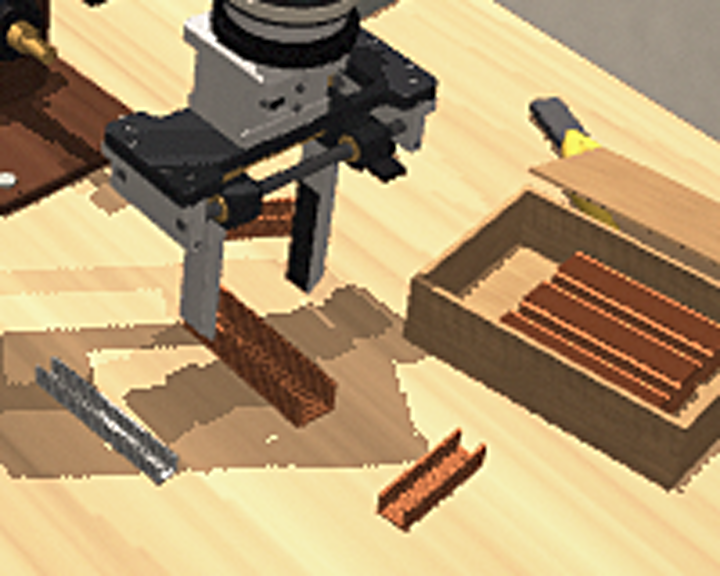

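The strip lies legs up between the fingers. Its end corners are at about (336,381) and (299,402), within about 3 mm of the prediction. I'll go down and grip.

Call:
apply_moves:
  moves:
    - [[0,0,0.5,0,0.3],[0,0,0.63,0,0.3],[0,0,0.63,0,0.5],[0,0,0.63,0,0.7],[0,0,0.63,0,0.8],[0,0,0.63,0,0.8],[0,0,0.63,0,0.8],[0,0,0.63,0,0.8]]

```text
time: 9.4
tool_pos: [0.5575, -0.2572, 0.2166]
ee_rot: [3.141, 0.0, 1.575]
wrist_force: [-1.0, 0.3, 1.3]
width: 0.0251
finger_force: 30.0
```

Call:
apply_moves:
  moves:
    - [[0,0,0,0,0.6],[0,0,0,0,0.6],[0,0,0.11,0,0.6],[0,0,0.11,0,0.6],[0,0,0.11,0,0.8],[0,0,0.11,0,0.8],[0,0,0.11,0,0.8],[0,0,0.11,0,0.8]]

```text
time: 10.4
tool_pos: [0.5574, -0.2572, 0.2106]
ee_rot: [-3.142, 0.0, 1.575]
wrist_force: [0.4, 0.3, -0.4]
width: 0.0256
finger_force: 30.0
```

Call:
apply_moves:
  moves:
    - [[0,0,-0.5,0,0.8],[0,0,-1.2,0,0.8],[0,0,-2.1,0,0.8],[0,0,-3.1,0,0.8],[0,0,-4.1,0,0.8],[0.8,0.03,-4.3,-0.1,0.8],[1.8,0.05,-4.3,-0.3,0.8],[2.8,0.08,-4.3,-0.3,0.8],[3.8,0.1,-4.3,-0.3,0.8],[4.8,0.13,-4.3,-0.3,0.8]]

```text
time: 11.65
tool_pos: [0.5626, -0.0156, 0.4257]
ee_rot: [3.141, 0.0, 1.627]
wrist_force: [0.4, -0.1, 0.3]
width: 0.0257
finger_force: 30.0
```

Call:
apply_moves:
  moves:
    - [[0.9,0.02,0,0,0.8],[1.7,0.04,0,0,0.8],[2.4,0.05,0,0,0.8],[2.8,0.06,0,0,0.8],[3,0.07,0,0,0.8],[3,0.07,0,0,0.8],[3,0.07,0,0,0.8]]

```text
time: 12.52
tool_pos: [0.5581, 0.1318, 0.4256]
ee_rot: [-3.142, 0.001, 1.626]
wrist_force: [0.2, 0.1, -1.4]
width: 0.0258
finger_force: 30.0
```

Call:
apply_moves:
  moves:
    - [[0,0.16,0.3,0,0.8],[0,0.16,0.7,0,0.8],[0,0.16,0.7,0,0.8],[0,0.16,0.7,0,0.8]]

```text
time: 13.02
tool_pos: [0.5662, 0.1329, 0.3906]
ee_rot: [-3.142, 0.0, 1.627]
wrist_force: [0.2, 0.4, -0.6]
width: 0.0255
finger_force: 30.0
```

```bash
python3 - <<'E'
from h import *
o=telemetry.get_obs();print(o['tool_pos'],o['ee_rot'])
s=snap('top');c=s['image'][200:270,215:345]
a=cv2.resize(c,None,fx=6,fy=6,interpolation=cv2.INTER_CUBIC)[:420,:780]
s2=snap('side');c=s2['image'][150:240,240:380]
cv2.imwrite('pics/a4.png',a[:,:,::-1])
cv2.imwrite('pics/b4.png',cv2.resize(c,None,fx=5.5,fy=5.5,interpolation=cv2.INTER_CUBIC)[:,:,::-1])
E
```

```text
[0.56619923 0.13289711 0.39062561] [-3.14153516e+00  1.27898775e-04  1.62661792e+00]
```

View pics/a4.png

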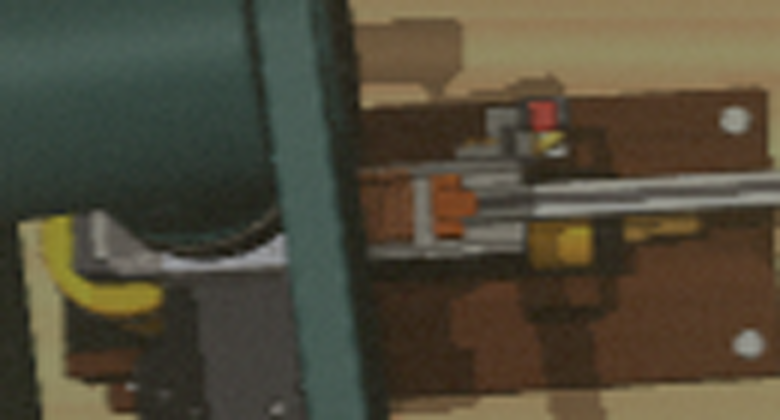

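View pics/b4.png

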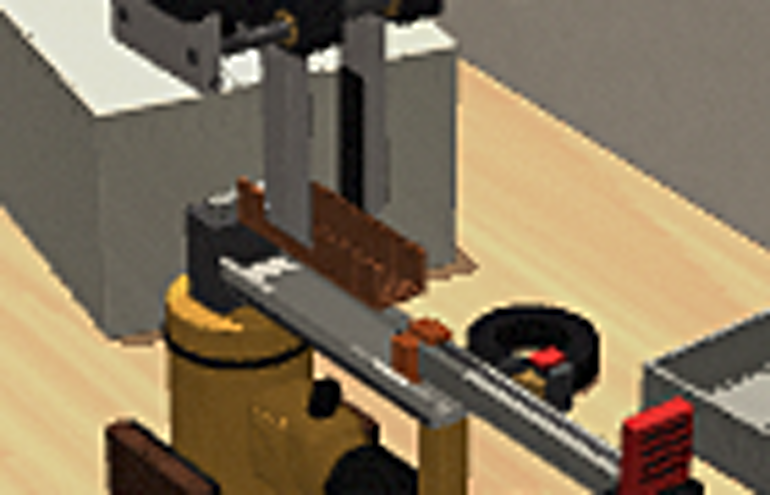

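The strip hangs level above the channel. In the top crop its rear end is at x≈413 (rows 173..242). The follower face is at x≈432 (rows 175..238).

```bash
python3 - <<'E'
from h import *
s=snap('top')
p=lambda u,v,z:onz(s,215+(u-2.5)/6,200+(v-2.5)/6,z)
O=np.array([.562,.190]);ex=np.array([.0565,-.9984]);ey=np.array([.9984,.0565])
for n,u,v,z in [('sU',412,173,.2),('sL',412,242,.2),('fU',432,175,.170),('fL',432,238,.170),('wU',480,161,.159),('wL',480,254,.159),('end',524,230,.155)]:
    q=p(u,v,z);d=q[:2]-O;print(n,np.round(q,4),'chan',np.round([d@ex,d@ey],4))
E
```

```text
sU [0.5801 0.0803 0.2   ] chan [0.1106 0.0119]
sL [0.5536 0.0801 0.2   ] chan [ 0.1093 -0.0146]
fU [0.5833 0.0746 0.17  ] chan [0.1164 0.0147]
fL [0.5584 0.0744 0.17  ] chan [ 0.1152 -0.0101]
wU [0.5903 0.0563 0.159 ] chan [0.1351 0.0207]
wL [0.5532 0.0561 0.159 ] chan [ 0.1332 -0.0163]
end [0.5632 0.0389 0.155 ] chan [ 0.151  -0.0074]
```

Call:
apply_moves:
  moves:
    - [[0.04,0.065,0.1,0,0.8],[0.04,0.065,0.25,0,0.8],[0.04,0.065,0.37,0,0.8],[0.04,0.065,0.37,0,0.8]]

```text
time: 13.68
tool_pos: [0.5689, 0.1354, 0.371]
ee_rot: [-3.139, 0.0, 1.627]
wrist_force: [0.1, 0.6, 0.0]
width: 0.0255
finger_force: 30.0
```

```bash
python3 - <<'E'
from h import *
o=telemetry.get_obs();print(o['tool_pos'],o['ee_rot'],o['wrist_force'])
s=snap('top','t5.png');c=s['image'][218:248,270:320]
cv2.imwrite('pics/a5.png',cv2.resize(c,None,fx=16,fy=16,interpolation=cv2.INTER_CUBIC)[:,:,::-1])
E
```

```text
[0.56885583 0.13540382 0.3709909 ] [-3.13949703e+00  2.46985293e-04  1.62725828e+00] [0.09071928 0.62733973 0.03289809]
```

View pics/a5.png

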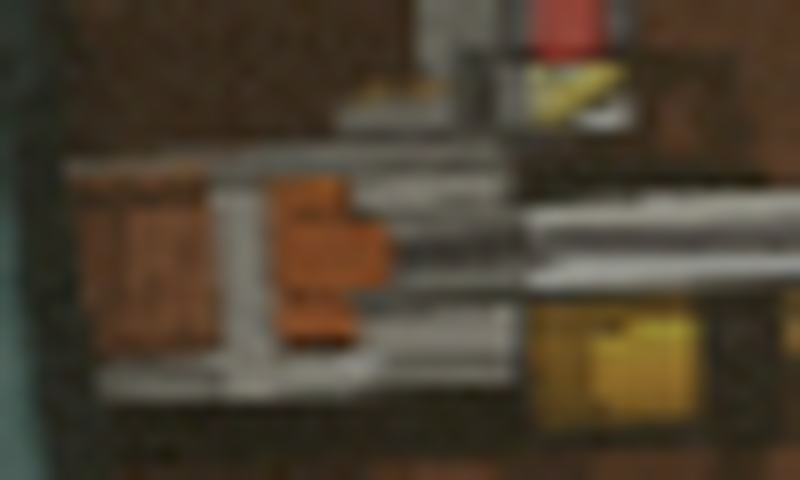

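The strip's end (rows 172..350) lies centred between the walls (rows 152..398) to about 0.6 mm once parallax is allowed for. It is about 8 mm clear of the follower, so I'll lower it gently.

Call:
apply_moves:
  moves:
    - [[0,0.01,0.04,0,0.8],[0,0.01,0.08,0,0.8],[0,0.01,0.12,0,0.8],[0,0.01,0.12,0,0.8]]

```text
time: 14.22
tool_pos: [0.5693, 0.1354, 0.3671]
ee_rot: [3.141, 0.0, 1.627]
wrist_force: [-2.2, -0.2, 4.0]
width: 0.0259
finger_force: 30.0
```

Call:
apply_moves:
  moves:
    - [[0,0,0.03,0,0.8],[0,0,0.05,0,0.8],[0,0,0.05,0,0.8]]

```text
time: 14.6
tool_pos: [0.569, 0.1354, 0.367]
ee_rot: [3.139, 0.0, 1.627]
wrist_force: [-6.1, -0.8, 11.0]
width: 0.0252
finger_force: 30.0
```

Call:
apply_moves:
  moves:
    - [[0,0,-0.06,0,0.8],[0,-0.025,-0.06,0,0.8],[0,-0.025,-0.02,0,0.8],[0,-0.025,0.02,0,0.8],[0,-0.025,0.02,0,0.8]]

```text
time: 15.22
tool_pos: [0.5683, 0.1353, 0.3618]
ee_rot: [-3.14, 0.0, 1.627]
wrist_force: [-0.3, -0.1, -1.1]
width: 0.0254
finger_force: 30.0
```

Call:
apply_moves:
  moves:
    - [[0,0,0.015,0,0.8],[0,0,0.025,0,0.8],[0,0,0.025,0,0.8]]

```text
time: 15.6
tool_pos: [0.5683, 0.1354, 0.3614]
ee_rot: [3.142, 0.0, 1.627]
wrist_force: [0.4, 0.1, -0.5]
width: 0.0257
finger_force: 30.0
```

Call:
apply_moves:
  moves:
    - [[0,0,0.01,0,0.8],[0,0,0.01,0,0.68],[0,0,0.01,0,0.6],[0,0,0.01,0,0.4],[0,0,0.01,0,0.4],[0,0,0.01,0,0.4],[0,0,-0.5,0,0.4],[0,0,-1,0,0.4],[0,0,-1.2,0,0.4],[0,0,-1.2,0,0.4]]

```text
time: 16.85
tool_pos: [0.5683, 0.1354, 0.422]
ee_rot: [3.14, -0.0, 1.627]
wrist_force: [-0.7, -0.1, -0.4]
width: 0.0564
finger_force: 0.0
```

Call:
apply_moves:
  moves:
    - [[-1,0,-0.1,0.9,0.4],[-2,0,-0.1,1.9,0.4],[-3,0,-0.1,2.9,0.4],[-4,0,-0.1,3.9,0.4],[-4.3,0,-0.1,4.9,0.4],[-4.3,0,-0.1,5.9,0.4],[-4.3,0,-0.1,6.9,0.4],[-4.3,0,-0.1,7.9,0.4],[-4.3,0,-0.1,9,0.4],[-4.3,0,-0.1,9,0.4]]

```text
time: 18.1
tool_pos: [0.5804, -0.0793, 0.4248]
ee_rot: [-3.141, 0.003, 0.058]
wrist_force: [0.9, -0.2, 0.4]
width: 0.0563
finger_force: 0.0
```

```bash
python3 - <<'E'
from h import *
o=telemetry.get_obs();print(o['tool_pos'],o['ee_rot'])
s=snap('top','t6.png');s2=snap('side','s6.png')
a=s['image'][205:260,220:350];b=s2['image'][165:245,250:380]
a=cv2.resize(a,(780,330),interpolation=cv2.INTER_CUBIC);b=cv2.resize(b,(416,256),interpolation=cv2.INTER_CUBIC)
c=np.zeros((590,780,3),np.uint8);c[:330]=a;c[332:588,:416]=b
cv2.imwrite('pics/c6.png',c[:,:,::-1])
E
```

```text
[ 0.58036876 -0.07929246  0.42477306] [-3.14091170e+00  2.61930115e-03  5.83984865e-02]
```

View pics/c6.png

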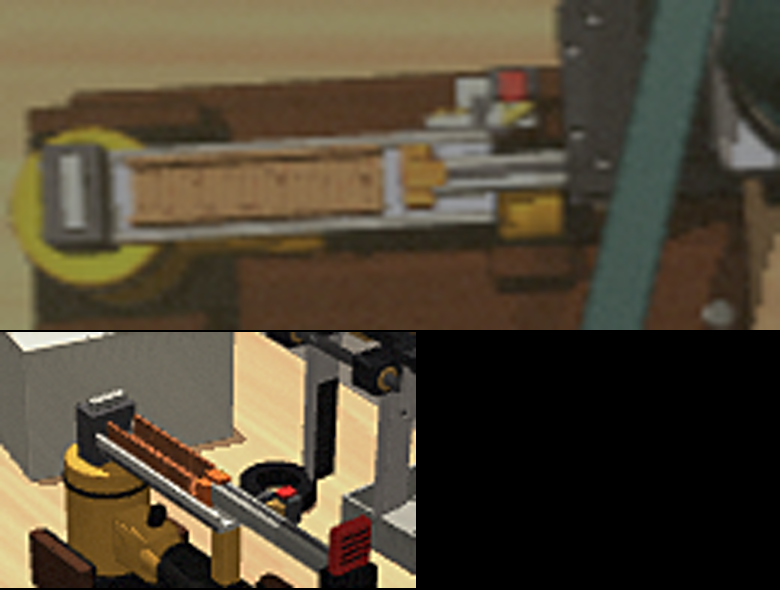

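The strip lies in the channel, from crop x=132 to 383. That is about 9 mm off the nose and 7 mm short of the follower, level with the walls in both views. Next I'll grip the tab and push.

Call:
apply_moves:
  moves:
    - [[0,0,0.5,0,0.4],[0,0,0.93,0,0.5],[0,0,0.93,0,0.8],[0,0,0.93,0,1],[0,0,0.93,0,1],[0,0,0.93,0,1],[0,0,0.93,0,1],[0,0,0.93,0,1],[0,0,0.93,0,1],[0,0,0.93,0,1]]

```text
time: 19.45
tool_pos: [0.5805, -0.0791, 0.3809]
ee_rot: [-3.142, -0.002, 0.057]
wrist_force: [0.0, 2.0, 5.3]
width: 0.0097
finger_force: 30.0
```

Call:
apply_moves:
  moves:
    - [[0,-0.05,0,0,1],[0,-0.1,0,0,1],[0,-0.16,0,0,1],[0,-0.22,0,0,1],[0,-0.28,0,0,1],[0,-0.34,0,0,1],[0,-0.4,0,0,1],[0,-0.4,0,0,1]]

```text
time: 20.45
tool_pos: [0.5795, -0.0604, 0.3809]
ee_rot: [3.138, -0.002, 0.055]
wrist_force: [0.2, -3.4, 5.6]
width: 0.0097
finger_force: 30.0
```

Call:
apply_moves:
  moves:
    - [[0,-0.06,-0.02,0,1],[0,-0.12,-0.04,0,1],[0,-0.18,-0.04,0,1],[0,-0.24,-0.04,0,1],[0,-0.3,-0.04,0,1],[0,-0.36,-0.04,0,1],[0,-0.42,-0.04,0,1],[0,-0.48,-0.04,0,1],[0,-0.54,-0.04,0,1],[0,-0.54,-0.04,0,1]]

```text
time: 21.7
tool_pos: [0.5782, -0.0336, 0.3811]
ee_rot: [3.138, -0.001, 0.055]
wrist_force: [1.7, -5.6, -0.1]
width: 0.0093
finger_force: 30.0
```

Call:
apply_moves:
  moves:
    - [[0,-0.1,0,0,1],[0,-0.2,0,0,1],[0,-0.3,0,0,1],[0,-0.4,0,0,1],[0,-0.5,0,0,1],[0,-0.6,0,0,1],[0,-0.7,0,0,1],[0,-0.8,0,0,1],[0,-0.86,0,0,1],[0,-0.86,0,0,1]]

```text
time: 22.95
tool_pos: [0.5759, 0.0086, 0.3811]
ee_rot: [3.136, -0.001, 0.054]
wrist_force: [3.5, -8.0, 0.6]
width: 0.0098
finger_force: 30.0
```

Call:
apply_moves:
  moves:
    - [[0,-0.04,0,0,1],[0,-0.08,0,0,1],[0,-0.12,0,0,1],[0,-0.16,0,0,1],[0,-0.2,0,0,1],[0,-0.2,0,0,1]]

```text
time: 23.7
tool_pos: [0.5753, 0.0183, 0.3811]
ee_rot: [3.135, -0.001, 0.054]
wrist_force: [2.2, -8.0, 0.2]
width: 0.0099
finger_force: 30.0
```

Call:
apply_moves:
  moves:
    - [[0,-0.015,0,0,1],[0,-0.03,0,0,1],[0,-0.03,0,0,1]]

```text
time: 24.08
tool_pos: [0.5753, 0.0196, 0.3811]
ee_rot: [3.135, -0.001, 0.054]
wrist_force: [3.7, -9.9, 0.2]
width: 0.0099
finger_force: 30.0
```

Call:
apply_moves:
  moves:
    - [[0,-0.015,0,0,1],[0,-0.03,0,0,1],[0,-0.03,0,0,1]]

```text
time: 24.45
tool_pos: [0.5752, 0.0211, 0.3811]
ee_rot: [3.135, -0.0, 0.054]
wrist_force: [2.6, -8.8, -0.1]
width: 0.0097
finger_force: 30.0
```

Call:
apply_moves:
  moves:
    - [[0,-0.015,0,0,1],[0,-0.03,0,0,1],[0,-0.03,0,0,1]]

```text
time: 24.82
tool_pos: [0.5751, 0.0226, 0.3811]
ee_rot: [3.135, -0.001, 0.054]
wrist_force: [2.9, -8.7, 0.5]
width: 0.0099
finger_force: 30.0
```

Call:
apply_moves:
  moves:
    - [[0,-0.015,0,0,1],[0,-0.025,0,0,1],[0,-0.025,0,0,1]]

```text
time: 25.2
tool_pos: [0.575, 0.0238, 0.3811]
ee_rot: [3.135, -0.001, 0.054]
wrist_force: [3.7, -9.2, 0.2]
width: 0.01
finger_force: 30.0
```

Call:
apply_moves:
  moves:
    - [[0,-0.015,0,0,1],[0,-0.025,0,0,1],[0,-0.025,0,0,1]]

```text
time: 25.58
tool_pos: [0.575, 0.0249, 0.3811]
ee_rot: [3.134, -0.001, 0.053]
wrist_force: [3.1, -9.9, -0.5]
width: 0.0097
finger_force: 30.0
```

Call:
apply_moves:
  moves:
    - [[0,-0.015,0,0,1],[0,-0.025,0,0,1],[0,-0.025,0,0,1]]

```text
time: 25.95
tool_pos: [0.5749, 0.0257, 0.3811]
ee_rot: [3.133, -0.0, 0.053]
wrist_force: [3.1, -10.4, -0.1]
width: 0.0095
finger_force: 30.0
```

```bash
python3 - <<'E'
from h import *
o=telemetry.get_obs();print(o['tool_pos'],o['wrist_force'],o['wrist_torque'])
E
```

```text
[0.57494294 0.02574751 0.38107042] [  3.13420501 -10.35545397  -0.1191939 ] [-1.57779024 -0.60366691  0.06135926]
```

Call:
apply_moves:
  moves:
    - [[0,-0.015,0,0,1],[0,-0.025,0,0,1],[0,-0.025,0,0,1]]

```text
time: 26.32
tool_pos: [0.5749, 0.0265, 0.3811]
ee_rot: [3.132, -0.001, 0.052]
wrist_force: [3.6, -13.2, -0.9]
width: 0.0094
finger_force: 30.1
```

Call:
apply_moves:
  moves:
    - [[0,-0.015,0,0,1],[0,-0.025,0,0,1],[0,-0.025,0,0,1]]

```text
time: 26.7
tool_pos: [0.5748, 0.0273, 0.3811]
ee_rot: [3.13, -0.0, 0.052]
wrist_force: [3.0, -13.9, 1.1]
width: 0.0101
finger_force: 30.1
```

Call:
apply_moves:
  moves:
    - [[0,-0.01,0,0,1],[0,-0.02,0,0,1],[0,-0.02,0,0,1]]

```text
time: 27.08
tool_pos: [0.5748, 0.0279, 0.3811]
ee_rot: [3.129, -0.0, 0.051]
wrist_force: [3.6, -15.6, 0.5]
width: 0.0097
finger_force: 30.1
```

```bash
python3 - <<'E'
from h import *
o=telemetry.get_obs();print(o['tool_pos'],o['wrist_force'],o['wrist_torque'])
E
```

```text
[0.57482252 0.0279461  0.38107354] [  3.56775362 -15.64423772   0.50900927] [-2.3193863  -0.59538196  0.05617014]
```

Call:
apply_moves:
  moves:
    - [[0,0.02,0,0,1],[0,0.04,0,0,1],[0,0.04,0,0,1],[0,0.04,0,0,1]]

```text
time: 27.58
tool_pos: [0.5749, 0.0269, 0.3811]
ee_rot: [3.132, -0.0, 0.052]
wrist_force: [3.0, -12.2, 0.2]
width: 0.0097
finger_force: 30.1
```

Call:
apply_moves:
  moves:
    - [[0,0.02,0,0,1],[0,0.03,0,0,1],[0,0.03,0,0,1],[0,0.03,0,0,1]]

```text
time: 28.08
tool_pos: [0.5749, 0.0261, 0.3811]
ee_rot: [3.134, -0.001, 0.053]
wrist_force: [2.4, -10.1, 0.8]
width: 0.0097
finger_force: 30.0
```

Call:
apply_moves:
  moves:
    - [[0,0.02,0,0,1],[0,0.04,0,0,1],[0,0.06,0,0,1],[0,0.06,0,0,1]]

```text
time: 28.58
tool_pos: [0.575, 0.0239, 0.3811]
ee_rot: [3.137, -0.001, 0.054]
wrist_force: [2.7, -5.8, 0.4]
width: 0.0098
finger_force: 30.0
```

Call:
apply_moves:
  moves:
    - [[0,0.02,0,0,1],[0,0.04,0,0,1],[0,0.06,0,0,1],[0,0.06,0,0,1]]

```text
time: 29.08
tool_pos: [0.5752, 0.021, 0.3811]
ee_rot: [3.137, -0.001, 0.054]
wrist_force: [2.5, -6.4, 0.2]
width: 0.0097
finger_force: 30.0
```

Call:
apply_moves:
  moves:
    - [[0,-0.03,0,0,1],[0,-0.06,0,0,1],[0,-0.09,0,0,1],[0,-0.12,0,0,1],[0,-0.15,0,0,1],[0,-0.17,0,0,1],[0,-0.17,0,0,1],[0,-0.17,0,0,1]]

```text
time: 30.08
tool_pos: [0.5748, 0.0273, 0.3811]
ee_rot: [3.13, -0.0, 0.052]
wrist_force: [2.4, -14.0, 0.5]
width: 0.0099
finger_force: 30.1
```

```bash
python3 - <<'E'
from h import *
o=telemetry.get_obs();print(o['tool_pos'],o['wrist_force'],o['wrist_torque'])
s=snap('side','s7.png');snap('top','t7.png')
def red(im,name,box):
    h=cv2.cvtColor(im,cv2.COLOR_RGB2HSV);x0,y0,x1,y1=box
    for lab,lo,hi in [('red',(0,150,60),(6,255,255)),('brass',(16,90,60),(30,255,255)),('orange',(7,190,120),(14,255,255))]:
        m=cv2.inRange(h,lo,hi)[y0:y1,x0:x1]
        n,_,st,c=cv2.connectedComponentsWithStats(m)
        print(name,lab,[(st[i].tolist(),np.round(c[i]+[x0,y0],1).tolist()) for i in range(1,n) if st[i][4]>3])
for f in('s6.png','s7.png'): red(cv2.imread('pics/'+f)[:,:,::-1],f,(270,165,380,245))
for f in('t6.png','t7.png'): red(cv2.imread('pics/'+f)[:,:,::-1],f,(290,210,325,245))
E
```

```text
[0.57484596 0.02730918 0.38109351] [  2.44680178 -13.99277382   0.48342439] [-2.13350376 -0.55067183  0.03684585]
s6.png red [([67, 48, 6, 4, 17], [339.2, 214.5]), ([83, 57, 13, 19, 122], [358.2, 231.0]), ([88, 67, 8, 4, 9], [361.9, 233.6])]
s6.png brass [([53, 0, 22, 38, 610], [333.8, 181.7]), ([71, 0, 3, 3, 6], [341.7, 166.3]), ([89, 0, 7, 3, 10], [362.0, 165.9]), ([98, 11, 6, 7, 21], [370.2, 178.5]), ([83, 16, 15, 34, 333], [360.5, 197.8]), ([53, 27, 21, 15, 102], [330.6, 200.7]), ([108, 30, 2, 7, 9], [378.8, 198.6]), ([0, 35, 80, 45, 1418], [299.2, 227.0]), ([51, 36, 3, 3, 4], [321.8, 202.0]), ([50, 39, 5, 7, 11], [322.2, 206.9]), ([108, 38, 2, 3, 6], [378.5, 204.0]), ([79, 46, 8, 13, 69], [352.4, 217.1]), ([63, 52, 6, 6, 19], [336.1, 219.1]), ([74, 56, 3, 4, 7], [344.6, 222.9]), ([77, 60, 4, 4, 7], [348.6, 226.4]), ([104, 73, 6, 4, 6], [376.5, 239.3]), ([98, 75, 6, 5, 10], [370.1, 242.4])]
s6.png orange [([42, 43, 10, 5, 22], [316.3, 209.9])]
s7.png red [([52, 40, 13, 16, 72], [325.6, 214.0]), ([66, 48, 6, 4, 18], [338.5, 214.5])]
s7.png brass [([53, 0, 13, 8, 19], [329.6, 168.3
[... 318 characters left out ...]
6, 6, 7], [316.6, 206.9]), ([76, 42, 11, 19, 81], [352.0, 216.8]), ([0, 48, 91, 32, 1316], [306.7, 230.6]), ([67, 53, 2, 6, 9], [337.3, 220.3]), ([73, 57, 31, 23, 58], [357.6, 232.9]), ([104, 73, 4, 3, 5], [375.4, 238.8])]
s7.png orange [([40, 40, 5, 3, 8], [312.0, 206.0]), ([37, 43, 4, 2, 5], [308.6, 208.4])]
t6.png red [([14, 7, 4, 5, 15], [305.2, 219.1])]
t6.png brass [([0, 0, 23, 8, 140], [300.2, 213.3]), ([2, 13, 6, 1, 6], [294.5, 223.0]), ([14, 12, 5, 4, 13], [305.8, 223.3]), ([0, 19, 5, 10, 31], [291.3, 233.8]), ([13, 26, 11, 9, 91], [308.0, 240.1])]
t6.png orange []
t7.png red []
t7.png brass [([29, 25, 3, 5, 9], [319.7, 237.7]), ([13, 32, 9, 3, 20], [306.8, 242.6])]
t7.png orange []
```

Call:
apply_moves:
  moves:
    - [[0,-0.02,0,0,1],[0,-0.035,0,0,1],[0,-0.035,0,0,1],[0,-0.035,0,0,1]]

```text
time: 30.68
tool_pos: [0.5748, 0.0286, 0.3811]
ee_rot: [3.129, -0.0, 0.051]
wrist_force: [3.3, -15.8, 0.0]
width: 0.0097
finger_force: 30.1
```

Call:
apply_moves:
  moves:
    - [[0,-0.02,0,0,1],[0,-0.02,0,0,1]]

```text
time: 30.92
tool_pos: [0.5747, 0.0294, 0.3811]
ee_rot: [3.129, -0.0, 0.051]
wrist_force: [3.0, -15.5, 0.2]
width: 0.0098
finger_force: 30.1
```

Call:
apply_moves:
  moves:
    - [[0,-0.02,0,0,1],[0,-0.02,0,0,1]]

```text
time: 31.18
tool_pos: [0.5747, 0.0302, 0.3811]
ee_rot: [3.128, -0.0, 0.051]
wrist_force: [3.2, -16.7, 0.4]
width: 0.0097
finger_force: 30.1
```

Call:
apply_moves:
  moves:
    - [[0,-0.02,0,0,1],[0,-0.02,0,0,1]]

```text
time: 31.42
tool_pos: [0.5746, 0.0319, 0.3811]
ee_rot: [3.131, -0.0, 0.052]
wrist_force: [3.2, -12.0, 0.9]
width: 0.0097
finger_force: 30.1
```

Call:
apply_moves:
  moves:
    - [[0,-0.02,0,0,1],[0,-0.02,0,0,1]]

```text
time: 31.68
tool_pos: [0.5745, 0.0344, 0.3811]
ee_rot: [3.135, -0.001, 0.053]
wrist_force: [2.6, -8.8, 0.9]
width: 0.0098
finger_force: 30.0
```

Call:
apply_moves:
  moves:
    - [[0,0.02,0,0,1],[0,0.04,0,0,1],[0,0.04,0,0,1]]

```text
time: 32.05
tool_pos: [0.5745, 0.0333, 0.3811]
ee_rot: [3.137, -0.001, 0.054]
wrist_force: [3.3, -6.7, 0.5]
width: 0.0096
finger_force: 30.0
```

Call:
apply_moves:
  moves:
    - [[0,0.02,0,0,1],[0,0.04,0,0,1],[0,0.04,0,0,1]]

```text
time: 32.42
tool_pos: [0.5745, 0.0324, 0.3811]
ee_rot: [3.14, -0.001, 0.056]
wrist_force: [3.6, -4.4, -0.8]
width: 0.0097
finger_force: 30.0
```

Call:
apply_moves:
  moves:
    - [[0,0.02,0,0,1],[0,0.04,0,0,1],[0,0.04,0,0,1]]

```text
time: 32.8
tool_pos: [0.5746, 0.0313, 0.3811]
ee_rot: [-3.141, -0.001, 0.057]
wrist_force: [5.3, -0.6, -3.1]
width: 0.0099
finger_force: 30.0
```

Call:
apply_moves:
  moves:
    - [[0,0.02,0,0,1],[0,0.03,0,0,1],[0,0.03,0,0,1]]

```text
time: 33.17
tool_pos: [0.5746, 0.0305, 0.3811]
ee_rot: [-3.139, -0.001, 0.058]
wrist_force: [6.0, 1.6, -3.0]
width: 0.0096
finger_force: 30.0
```

The pull now meets resistance (+1.6 N), so the catch holds the rail. I'll let go.

Call:
apply_moves:
  moves:
    - [[0,-0.01,0,0,1],[0,-0.01,0,0,0.8],[0,-0.01,0,0,0.7],[0,-0.01,0,0,0.6],[0,-0.01,0,0,0.6],[0,-0.01,-0.8,0,0.6],[0,-0.01,-1.6,0,0.6],[-1,2,-2.4,0,0.6],[-1.5,3,-2.4,0,0.6],[-2,4,-2.4,0,0.6]]

```text
time: 34.42
tool_pos: [0.5011, -0.139, 0.4999]
ee_rot: [3.141, -0.002, 0.058]
wrist_force: [0.6, -0.9, 0.5]
width: 0.0375
finger_force: 0.0
```

```bash
python3 - <<'E'
from h import *
o=telemetry.get_obs();print(o['time'],o['tool_pos'],o['wrist_force'],o['width'])
s=snap('top','t8.png');s0=cv2.imread('pics/t6.png')[:,:,::-1];im=s['image']
O=np.array([.565,.190]);ex=np.array([.0565,-.9984]);ey=np.array([.9984,.0565])
h=cv2.cvtColor(im,cv2.COLOR_RGB2HSV)
m=cv2.inRange(h,(0,150,60),(6,255,255));m[:205]=0;m[260:]=0;m[:,:270]=0;m[:,350:]=0
n,_,st,c=cv2.connectedComponentsWithStats(m)
for i in range(1,n):
    if st[i][4]>3:
        d=onz(s,*c[i],.204)[:2]-O;print('red',st[i],c[i],np.round([d@ex,d@ey],4))
# strip: orange-brown profile along channel centreline at z=.17 (both legs)
for yy in(-.0115,0.0115):
  print(yy,[ (k, im[tuple(np.round(proj(s,[*(O+ex*k/1000+ey*yy),.17])[::-1]).astype(int))].tolist()) for k in range(-4,112,6)])
E
```

```text
34.425 [ 0.50105499 -0.13901764  0.49987071] [ 0.63247136 -0.92518393  0.48397841] 0.037475878449609264
red [304 217   4   5  15] [305.2 219.2] [0.162  0.0268]
red [302 225   5  13  53] [304.03773585 231.11320755] [ 0.1578 -0.0005]
-0.0115 [(-4, [77, 73, 64]), (2, [142, 113, 75]), (8, [144, 113, 76]), (14, [141, 111, 75]), (20, [145, 116, 78]), (26, [123, 94, 63]), (32, [109, 83, 56]), (38, [132, 104, 71]), (44, [135, 106, 72]), (50, [144, 115, 79]), (56, [138, 109, 74]), (62, [144, 116, 78]), (68, [118, 92, 62]), (74, [95, 73, 46]), (80, [119, 93, 61]), (86, [130, 100, 67]), (92, [138, 108, 74]), (98, [133, 100, 62]), (104, [127, 78, 37]), (110, [96, 55, 30])]
0.0115 [(-4, [77, 70, 58]), (2, [109, 82, 53]), (8, [124, 100, 71]), (14, [129, 100, 71]), (20, [143, 115, 77]), (26, [144, 114, 77]), (32, [144, 115, 77]), (38, [126, 98, 64]), (44, [108, 81, 53]), (50, [137, 110, 76]), (56, [135, 107, 73]), (62, [136, 105, 72]), (68, [133, 102, 70]), (74, [143, 112, 75]), (80, [129, 102, 68]), (86, [111, 85, 56]), (92, [134, 110, 80]), (98, [102, 83, 60]), (104, [105, 86, 68]), (110, [112, 98, 78])]
```

The tab sits at channel x=158 mm, so the rail is about 4 mm from fully closed and stays there on its own. The strip reaches the nose, and the stapler is back at its rest pixel. I'll hand it in.

```bash
python3 -c "
from h import *
print(ticket.close_job())"
```

```text
the job is handed in; nothing more can be done
None
```

I handed the job in: the wide strip lies in the channel against the nose, the rail is closed and held by the catch (about 4 mm on its joint), and the gripper is clear; the judge gave no verdict back.

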